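# Shut down the parts washer and crack its stuck lid

## Robot

A 7-joint arm with a two-finger parallel gripper is mounted at the origin on the work surface. World frame = base frame: x ahead of the robot, y to its left, z up, the work surface at z = 0. Lengths are in m, angles in rad, forces in N, time in s.
With the tool pointing down it reaches from about 0.4 to 0.9 m from the base axis. Payload 5.6 kg.
Tool frame: the origin (TCP) lies midway between the tips of the shut fingers; the grasp point (between the pads) lies 19 mm behind it (bot.hold_point_z is the distance from the TCP to the grasp point, in m); z points along the fingers, y is the line along which they close (so a half turn about z gives the same grasp; the last joint's range is limited). The gripper opens to 92 mm and grips with 3 to 60 N. Pads are 20 mm wide; open, the fingers measure 128 mm over their backs; the gripper's body (75 mm by 189 mm) begins 69 mm behind the grasp point.
Start: joints at [-1.313, 0.468, -0.012, 1.603, 0.006, 1.071, -0.056], TCP at [0.193, 0.621, 0.185] pointing down, gripper open.
Joint ranges: [-2.53, 2.53], [-0.31, 2.02], [-1.57, 1.55], [0.28, 2.44], [-1.29, 4.43], [0.15, 1.84], [-2.92, 2.92]. Speed limits (rad/s): [2.57, 2.57, 3.14, 3.14, 3.14, 3.14, 3.14].

## Interface

Orientations are given as a unit quaternion [x, y, z, w].
In Python, from station import telemetry, read_camera, hand_in, masks_of, bot gives the robot as it stands.
- The arm moves only by the tool step_arm, never from a script. Its argument "targets" is a list of rows, each a list of 3 entries, a list of its own where there are three numbers: the shift along the world's x, y, z in mm, then the turn, a rotation vector about the world's x, y, z in units of 6 degrees (1.0 is 6 degrees), then the opening, from 0 (shut) to 1 (fully open). A call has 1 to 10 rows; each row shifts and turns the commanded pose from where the row before left it; what a row does not reach is not made up. A row lasts 1/10 s, in which the tool goes at most 50 mm and 8.59 degrees, less where a joint would pass 70% of its speed; a pose out of reach is approached as far as the arm can. A call with a gripper value outside its range is refused whole. The fingers move at their own pace and stop on an object; "force" is the grip in N (left out, the last holds). Time passes only in rows, so rows that do not move let the fingers close. It gives the time, the measured TCP pose, the force, the opening and the grip force at its end, in the units of the state.
- telemetry.get_obs(): the state, without advancing time (a new reading comes with each control period).
- read_camera(name): name is "scene" or "side" or "wrist"; returns a dict with "frame" (400x640x3 uint8, red, green, blue), "depth" (400x640 float32, m along the optical axis (not along the pixel's ray), 0 where there is no reading), "mtx" (3x3 intrinsics, pixels), "k1" (the pictures are not rectified: a ray, as slopes to the right and down, at radius r is drawn at 1 + k1 r^2 times it, then the intrinsics apply), "R" (3x3) and "t" (3): a world point X has camera coordinates R X + t. Camera axes: x right, y down, z forward; pixel columns grow to the right and rows downward; lengths in m; the calibration is good to about 2 mm. A picture is of the moment at which its call begins.
- hand_in(): hands the job in; it is judged then, once.
Trained networks look in the newest picture that a camera, given by its name, has taken for a name from the list of things; names that differ only in an ending like _2 or _b are one class to them, and where a whole thing is asked for, a point or a joint stands for the part that bears it (a point fixed in the world has none). Each returns a list of dicts, best first, with "score" (0 to 1); they miss things now and then, are a little off and sometimes report something else, mostly with a low value. They report only what shows in the picture. A call takes as long as a camera call.
- masks_of(camera, thing): "region" (400x640 bool, what is visible of it) and "box" ([centre column, centre row, width, height] in pixels, round what is visible of it).
The state is a dict: "time": time; "joints": joint angles; "qd": joint speeds; "tau": joint torques, N m; "position": TCP position; "tcp_rot": TCP orientation; "wrist_force": force on the tool from outside, world axes, zero at the start; "torque": the same for the moment, N m; "gripper_width": finger opening in m; "gripper_force": force on a finger pad.
Only numpy, scipy, OpenCV 4.12 (cv2) and the standard library are available. Lean on these libraries where they do the work, as an engineer would, in place of code of your own. Each camera call takes 0.05 s, during which the arm holds its last target. There are 200 camera calls.

## Task

The parts washer has finished: press its red, yellow and blue buttons fully down in that order, one at a time, and leave the black one alone. Then take hold of the steel lid, pull it free of its sticky seal without letting it fly up more than 6 cm, and finish while still holding it steady and level, straight over its opening and about 3 cm above the rim, resting on nothing. Leave the other things on the bench and washer where they are.

Things in the scene. Friction and masses are not known exactly. Their poses are not given: they have to be found in the camera images.
- washer: Benchtop parts washer, fixed, blue hull 360 mm deep (x) by 380 mm wide (y). Origin: centre of its underside; x points away from its front, z up. Flat grey button deck in front, x -180 to -75 mm, 110 mm high; steel lid behind it, centred at x 45, y 10 mm; ledge 110 mm high along the right side, y -190 to -110 mm. Its place and yaw vary.
- lid: Loose lift-off steel lid of the washer's tank, 226 mm (x) by 216 mm (y), plate 12 mm thick, 0.35 to 0.65 kg, with a plug 18 mm deep below it. Origin: centre of the plate's underside, 126 mm above the bench when shut. On top a black round bar handle: 14 mm diameter, 130 mm long along the lid's y, its centre 57 mm above the origin and 45 mm clear of the plate, on two thin posts 58 mm either side.
- seat (a point): Fixed point of the washer: centre of the tank's mouth at rim height, 126 mm above the bench; the shut lid's origin lies here. The seal is sticky: a straight pull up peaks at 14 to 20 N, weight included, within the first 4 mm, then falls away; near 10 mm up it pops loose and even kicks upward a little, from 15 mm up only the lid's weight is left. Let go, the lid drops back onto the washer.
- key_red (a joint): Travel of the red spring push button (to be pressed first), m: 0 = up, 0.006 = fully down. Moves straight down; starts to move at about 1.5 N and bottoms at 5 N; springs back up.
- key_red_top (a point): Centre of the red button's top face: cap 28 mm diameter, 132 mm above the bench when up, in an aluminium collar 44 mm wide and 12 mm high. The four buttons stand in one row along the washer's y, 55 mm apart, on the front deck, 175 mm in front of the handle bar; which colour is at which place varies.
- key_yellow (a joint): Travel of the yellow spring push button (to be pressed second), m: 0 = up, 0.006 = fully down. Moves straight down; starts to move at about 1.5 N and bottoms at 5 N; springs back up.
- key_yellow_top (a point): Centre of the yellow button's top face: cap 28 mm diameter, 132 mm above the bench when up, in an aluminium collar 44 mm wide and 12 mm high. The four buttons stand in one row along the washer's y, 55 mm apart, on the front deck, 175 mm in front of the handle bar; which colour is at which place varies.
- key_blue (a joint): Travel of the blue spring push button (to be pressed third), m: 0 = up, 0.006 = fully down. Moves straight down; starts to move at about 1.5 N and bottoms at 5 N; springs back up.
- key_blue_top (a point): Centre of the blue button's top face: cap 28 mm diameter, 132 mm above the bench when up, in an aluminium collar 44 mm wide and 12 mm high. The four buttons stand in one row along the washer's y, 55 mm apart, on the front deck, 175 mm in front of the handle bar; which colour is at which place varies.
- key_black (a joint): Travel of the black spring push button (starts a new cycle: not to be pressed), m: 0 = up, 0.006 = fully down. Moves straight down; starts to move at about 1.5 N and bottoms at 5 N; springs back up.
- key_black_top (a point): Centre of the black button's top face: cap 28 mm diameter, 132 mm above the bench when up, in an aluminium collar 44 mm wide and 12 mm high. The four buttons stand in one row along the washer's y, 55 mm apart, on the front deck, 175 mm in front of the handle bar; which colour is at which place varies.
- fitting: Bystander, leave alone: brass fitting, 36 mm wide and 32 mm tall, standing on the washer's right-hand ledge (110 mm above the bench). Origin at the centre of its underside.
- spraycan: Bystander, leave alone: spray can with blue body and white top, 60 mm diameter, 190 mm tall, standing on the bench left of the washer. Origin at the centre of its underside.
- jar: Bystander, leave alone: amber glass jar with yellow cap, 66 mm diameter, 90 mm tall, on the bench right of the washer. Origin at the centre of its underside.
- screwdriver: Bystander, leave alone: orange-handled screwdriver lying on the bench right of the washer, about 200 mm long. Origin at the centre of its underside.
- mug: Bystander, leave alone: red plastic mug, 76 mm diameter, 85 mm tall, on the bench left of the washer. Origin at the centre of its underside.
- flange: Bystander, leave alone: dark steel ring, 96 mm outside, 14 mm thick, lying on the bench left of the washer. Origin at the centre of its underside.
- hammer: Bystander, leave alone: hammer with light wooden handle, about 300 mm long, lying on the bench to the right of the washer. Origin at the centre of its underside.
- wrench: Bystander, leave alone: steel wrench lying on the bench near the robot, on its left. Origin at the centre of its underside.

How it is judged:
On the way, in this order (a step that is already met when the one before it is completed fails the run):
1. red button pressed, the others up (value of joint key_red above 0.004 m and value of joint each of key_yellow, key_blue, key_black below 0.0015 m), for 0.05 s.
2. yellow button pressed, the others up (value of joint key_yellow above 0.004 m and value of joint each of key_red, key_blue, key_black below 0.0015 m), for 0.05 s.
3. blue button pressed, the others up (value of joint key_blue above 0.004 m and value of joint each of key_red, key_yellow, key_black below 0.0015 m), for 0.05 s.
4. buttons up, lid broken free of its seal and carried by the fingers alone (z of lid in the frame of seat above 0.015 m and contact force between the fingers and lid above 1 N and contact force between lid and washer below 0.2 N and value of joint each of key_red, key_yellow, key_blue, key_black below 0.0015 m), for 0.2 s.
At the end, for the whole second after the job is handed in: The fingers hold the lid (contact over 1 N) and it touches nothing of the washer; it is 20 to 45 mm above its seat, within 20 mm of straight over it, level within 0.15 rad and still (under 0.02 m/s); all four buttons are up; every bystander is within 30 mm of where it started (z of lid in the frame of seat between 0.02 and 0.045 m and horizontal distance between lid and seat below 0.02 m and angle between lid's own z axis and vertical below 0.15 rad and contact force between the fingers and lid above 1 N and contact force between lid and washer below 0.2 N and value of joint each of key_red, key_yellow, key_blue, key_black below 0.0015 m and linear speed of lid below 0.02 m/s and distance of each of fitting, spraycan, jar, screwdriver, mug, flange, hammer, wrench from where it was at the start of the episode below 0.03 m); the arm keeps its last pose, push and grip.
It fails at once if the black button is pressed (value of joint key_black above 0.003 m).
It fails at once if two buttons are pressed at once (value of joint each of key_red, key_yellow above 0.003 m or value of joint each of key_red, key_blue above 0.003 m or value of joint each of key_yellow, key_blue above 0.003 m).
It fails at once if a button is pressed while the lid is off its seat (z of lid in the frame of seat above 0.008 m and value of joint any of key_red, key_yellow, key_blue, key_black above 0.003 m).
It fails at once if the lid rises more than 80 mm above its seat (z of lid in the frame of seat above 0.08 m).
It fails at once if a bystander is pushed more than 30 mm (distance of any of fitting, spraycan, jar, screwdriver, mug, flange, hammer, wrench from where it was at the start of the episode above 0.03 m).
It also fails if it takes over 48 s, if anything falls off the work surface, if the arm or the gripper's body presses on something with over 40 N, if the wrist force passes 120 N, or if a joint passes its speed limit or range.

## Working session

There is one attempt and no reset: what is moved stays moved. The work goes in short steps, Python scripts to look and compute and a tool call to move; the robot and the scene stay as the last step left them, time stands still between calls to the robot, and variables do not carry over. Pictures are saved under pics/ and viewed, at most 10 in all, crops included, and the job is handed in when it is done.

Besides the shell and the picture viewer there is one more tool, called after ">>>" by a JSON object that holds its "name" and its "arguments", one argument or row to a line. step_arm: Moves the arm, as the interface text tells. Its arguments: {"type":"object","properties":{"targets":{"type":"array","items":{"type":"array"}},"force":{"type":"number"}},"required":["targets"]}

```bash
mkdir -p pics; cat > h.py <<'E'
import numpy as np, cv2
from station import telemetry, read_camera, hand_in, masks_of, bot
def pts(c, m):
    v,u=np.nonzero(m&(c["depth"]>0)); z=c["depth"][v,u].astype(float)
    K=np.array(c["mtx"]); D=np.array([c["k1"],0,0,0,0],float)
    n=cv2.undistortPoints(np.stack([u,v],1).astype(float)[:,None],K,D)[:,0]
    P=np.c_[n*z[:,None],z]
    return (P-np.array(c["t"]))@np.array(c["R"])
E
python3 - <<'E'
from h import *
o=telemetry.get_obs(); print(o["time"],o["position"],o["tcp_rot"],o["gripper_width"],o["wrist_force"])
for n in ["scene","side"]:
    c=read_camera(n); cv2.imwrite(f"pics/{n}1.png",c["frame"][:,:,::-1])
    for k in ["key_red_top","key_yellow_top","key_blue_top","key_black_top","lid","fitting","spraycan"]:
        for d in masks_of(n,k)[:2]:
            p=pts(c,d["region"]); 
            if len(p)<5: print(n,k,"few");continue
            top=p[p[:,2]>np.percentile(p[:,2],97)-.004]
            print(n,k,round(d["score"],2),np.round(d["box"]),len(p),np.median(p,0).round(3),top.mean(0).round(3))
E
```

```text
0.0 [0.19249257 0.62017773 0.18444712] [ 1.49853335e-01  9.88707841e-01 -8.83757725e-04 -4.90340718e-05] 0.09208630659952201 [-0.99578263 -0.24384228  0.17455314]
scene key_red_top 0.66 [334. 184.  14.   9.] 58 [0.468 0.008 0.131] [0.465 0.007 0.132]
scene key_blue_top 0.39 [402. 198.  12.   8.] 93 [0.489 0.169 0.13 ] [0.485 0.168 0.131]
scene lid 0.72 [351. 237. 125.  87.] 7285 [0.669 0.078 0.138] [0.65  0.077 0.187]
scene fitting 0.69 [284. 228.  12.  11.] 177 [ 0.652 -0.079  0.124] [ 0.65  -0.08   0.138]
scene spraycan 0.97 [480. 241.  42.  81.] 2119 [0.609 0.336 0.12 ] [0.588 0.341 0.189]
side key_red_top 0.54 [299. 196.   8.   8.] 55 [0.457 0.004 0.131] [0.458 0.007 0.132]
side key_red_top 0.31 [299. 257.  63.  12.] 376 [ 0.4   -0.144  0.019] [ 0.384 -0.138  0.026]
side key_yellow_top 0.26 [299. 174.   9.   6.] 48 [0.471 0.112 0.131] [0.472 0.116 0.132]
side key_black_top 0.43 [301. 174.   6.  11.] 44 [0.471 0.112 0.131] [0.472 0.116 0.132]
side key_black_top 0.3 [322. 133.  16.  32.] 526 [0.579 0.321 0.145] [0.581 0.341 0.191]
side lid 0.89 [356. 174.  81.  47.] 3091 [0.638 0.057 0.139] [0.642 0.07  0.189]
side lid 0.42 [300. 258.  64.  12.] 357 [ 0.396 -0.144  0.02 ] [ 0.384 -0.137  0.026]
side fitting 0.5 [363. 212.  11.   6.] 78 [ 0.636 -0.09   0.126] [ 0.636 -0.089  0.139]
side spraycan 0.76 [321. 132.  17.  36.] 503 [0.579 0.321 0.15 ] [0.581 0.343 0.191]
```

```bash
python3 -c "
import cv2
a=cv2.imread('pics/scene1.png');b=cv2.imread('pics/side1.png')
cv2.imwrite('pics/a.png',cv2.resize(a[150:310,220:540],(800,400),interpolation=2))
cv2.imwrite('pics/b.png',cv2.resize(b[90:290,240:460],(660,600),interpolation=2))"
```

```text
(no output)
```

View pics/a.png

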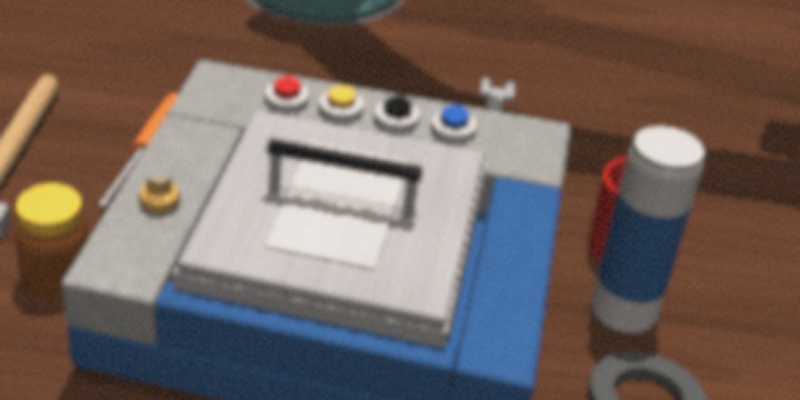

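View pics/b.png

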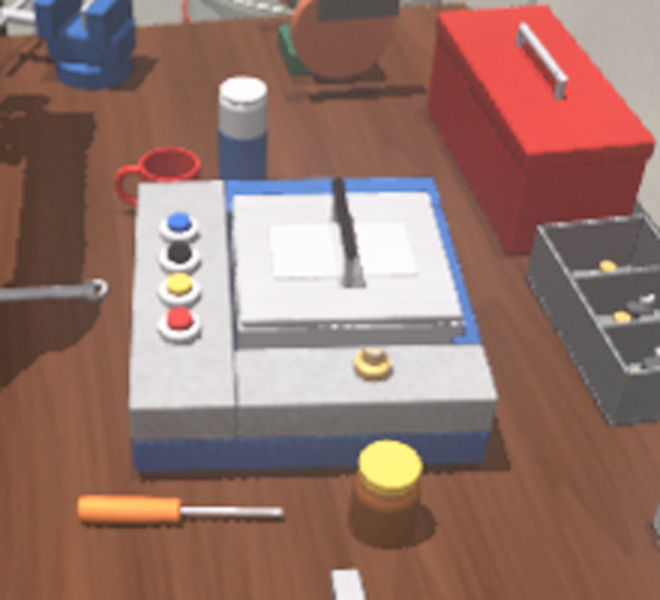

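>>> {"name": "step_arm", "arguments": {
  "targets": [
    [[0,0,50],[0,0,0],0],
    [[0,-10,50],[0,0,-1.3],0],
    [[20,-40,20],[0,0,-1.3],0],
    [[22,-45,20],[0,0,-1.3],0],
    [[22,-45,0],[0,0,-1.3],0],
    [[22,-45,0],[0,0,-1.3],0],
    [[22,-45,0],[0,0,-1.3],0],
    [[22,-45,0],[0,0,-1.3],0],
    [[22,-45,0],[0,0,-1.3],0],
    [[22,-45,0],[0,0,-1.3],0]
  ]
}}

```text
time: 1.8
position: [0.3653, 0.2578, 0.3233]
tcp_rot: [0.693, 0.721, 0.001, -0.0]
wrist_force: [0.9, 0.0, 0.6]
gripper_width: 0.0139
gripper_force: 0.0
```

>>> {"name": "step_arm", "arguments": {
  "targets": [
    [[22,-45,0],[0,0,-1.3],0],
    [[22,-45,0],[0,0,-0.4],0],
    [[22,-40,0],[0,0,0],0],
    [[20,-40,0],[0,0,0],0],
    [[0,0,0],[0,0,0],0],
    [[0,0,0],[0,0,0],0],
    [[0,0,0],[0,0,0],0]
  ]
}}

```text
time: 2.5
position: [0.4502, 0.0911, 0.3229]
tcp_rot: [0.752, 0.659, -0.0, -0.0]
wrist_force: [-0.0, 0.3, 0.3]
gripper_width: 0.0004
gripper_force: 0.0
```

```bash
python3 - <<'E'
from h import *
from scipy.spatial.transform import Rotation as Ro
o=telemetry.get_obs(); print(o["time"],o["position"],Ro.from_quat(o["tcp_rot"]).as_matrix().round(3).tolist(),o["gripper_width"],o["joints"],o["wrist_force"])
for n in ["wrist","scene","side"]:
    c=read_camera(n)
    if n=="wrist": cv2.imwrite("pics/w1.png",c["frame"][:,:,::-1])
    P=np.full((400,640,3),np.nan); m=c["depth"]>0; P[m]=pts(c,m)
    h=cv2.cvtColor(c["frame"],cv2.COLOR_RGB2HSV).astype(int); H,S,V=h[...,0],h[...,1],h[...,2]
    x,y,z=P[...,0],P[...,1],P[...,2]
    reg=(x>.40)&(x<.56)&(y>-.05)&(y<.23)&(z>.122)&(z<.140)
    for k,q in dict(red=((H<8)|(H>172))&(S>130),yellow=(H>18)&(H<35)&(S>110),blue=(H>100)&(H<130)&(S>130),black=(V<60)).items():
        p=P[reg&q]
        if len(p)>10: print(n,k,len(p),p.mean(0).round(4),((p.max(0)+p.min(0))/2).round(4),np.ptp(p,axis=0).round(3))
    p=P[(V<75)&(z>.170)&(z<.2)&(x>.55)&(x<.75)&(y>-.05)&(y<.2)]
    if len(p)>10:
        u,s,v=np.linalg.svd(p[:,:2]-p[:,:2].mean(0),full_matrices=False); a=p[:,:2]@v[0]
        print(n,"bar",len(p),p.mean(0).round(4),v[0],np.ptp(a),((a.max()+a.min())/2-a.mean())*v[0], np.percentile(p[:,2],95))
    p=P[(x>.53)&(x<.8)&(y>-.1)&(y<.25)&(z>.133)&(z<.145)]
    if len(p)>100: print(n,"plate",len(p),cv2.minAreaRect((p[:,:2]*1000).astype(np.float32)))
E
```

```text
2.5 [0.45022414 0.09111867 0.32289371] [[0.131, 0.991, -0.0], [0.991, -0.131, 0.0], [0.0, -0.0, -1.0]] 0.0004342887910113623 [-0.82817424 -0.01544787  0.55880174  1.89480975  0.00823328  1.26009845
 -0.40338865] [-0.02829633  0.33781374  0.30281712]
wrist red 108 [0.4632 0.0165 0.1311] [0.4618 0.0133 0.1301] [0.022 0.018 0.007]
wrist yellow 305 [0.4669 0.0641 0.1316] [0.4671 0.0624 0.1282] [0.027 0.029 0.012]
wrist blue 344 [0.4813 0.1719 0.1319] [0.5065 0.1802 0.1287] [0.076 0.043 0.011]
wrist black 236 [0.4742 0.1157 0.132 ] [0.4741 0.1178 0.1318] [0.024 0.025 0.006]
wrist bar 1376 [0.643  0.0802 0.1876] [-0.12672118 -0.99193838] 0.12752761147471525 [-0.00029095 -0.00227746] 0.1905502156485695
wrist plate 26292 ((641.5419921875, 49.765106201171875), (272.1387939453125, 227.0803680419922), 82.76996612548828)
scene red 63 [0.4646 0.0069 0.1303] [0.4613 0.0071 0.1301] [0.027 0.022 0.009]
scene yellow 67 [0.472  0.0613 0.1302] [0.4702 0.0615 0.1282] [0.028 0.023 0.009]
scene blue 53 [0.4848 0.1704 0.1308] [0.483  0.1709 0.1309] [0.027 0.019 0.006]
scene black 52 [0.4797 0.1147 0.1302] [0.4781 0.1143 0.1295] [0.026 0.019 0.01 ]
scene bar 324 [0.6501 0.0752 0.1863] [0.13446803 0.99091793] 0.12504572507439288 [0.00011113 0.00081891] 0.18987224165580172
scene plate 6416 ((642.4306030273438, 46.37811279296875), (276.0718688964844, 230.0150146484375), 82.1932601928711)
side red 45 [0.4588 0.003  0.1309] [0.4595 0.0042 0.1307] [0.022 0.022 0.013]
side yellow 39 [0.4662 0.0578 0.1307] [0.4663 0.0604 0.1282] [0.023 0.022 0.012]
side blue 25 [0.4795 0.166  0.1323] [0.4794 0.1677 0.1323] [0.021 0.019 0.006]
side bar 16 [0.64   0.0521 0.1882] [-0.10559308 -0.99440942] 0.11957057123208459 [0.00207953 0.0195837 ] 0.19118344304214785
side plate 2784 ((639.709228515625, 48.11521911621094), (281.2563781738281, 225.99598693847656), 82.7190933227539)
```

>>> {"name": "step_arm", "arguments": {
  "targets": [
    [[6,-42,0],[0,0,0],0],
    [[5.5,-42,-40],[0,0,0],0],
    [[0,0,-45],[0,0,0],0],
    [[0,0,-45],[0,0,0],0],
    [[0,0,-40],[0,0,0],0],
    [[0,0,-10],[0,0,0],0],
    [[0,0,-4],[0,0,0],0],
    [[0,0,-3],[0,0,0],0],
    [[0,0,0],[0,0,0],0],
    [[0,0,0],[0,0,0],0]
  ]
}}

```text
time: 3.65
position: [0.4625, 0.0122, 0.1429]
tcp_rot: [0.753, 0.659, 0.001, 0.0]
wrist_force: [-0.4, 0.3, 0.1]
gripper_width: 0.0004
gripper_force: 0.0
```

>>> {"name": "step_arm", "arguments": {
  "targets": [
    [[-1,-5,0],[0,0,0],0],
    [[0,0,-6],[0,0,0],0],
    [[0,0,-4],[0,0,0],0],
    [[0,0,-3],[0,0,0],0],
    [[0,0,-1],[0,0,0],0],
    [[0,0,0],[0,0,0],0]
  ]
}}

```text
time: 4.25
position: [0.4603, 0.0068, 0.1274]
tcp_rot: [0.753, 0.658, -0.0, -0.0]
wrist_force: [-0.3, -0.2, 0.3]
gripper_width: 0.0003
gripper_force: 0.0
```

```bash
python3 - <<'E'
from h import *
a=read_camera("scene")["frame"][150:290,260:440,::-1]; b=read_camera("side")["frame"][110:250,240:420,::-1]
cv2.imwrite("pics/p1.png",cv2.resize(np.hstack([a,b]),(792,308),interpolation=2))
print(telemetry.get_obs()["wrist_force"],telemetry.get_obs()["position"])
E
```

```text
[-0.4940796  -0.25727509  0.43811746] [0.46050663 0.00688466 0.12763079]
```

View pics/p1.png

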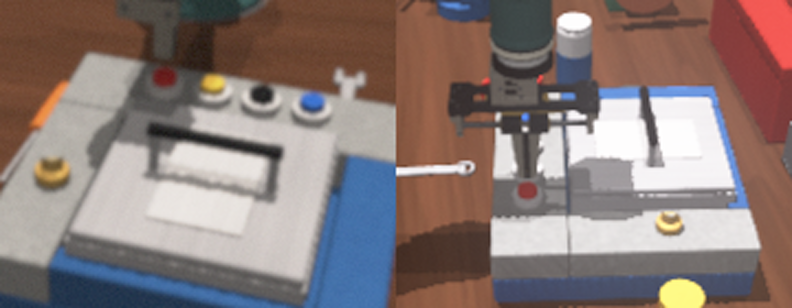

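```bash
python3 - <<'E'
from h import *
for n in ["scene","side"]:
    c=read_camera(n); m=c["depth"]>0; P=np.full((400,640,3),np.nan); P[m]=pts(c,m)
    x,y,z=P[...,0],P[...,1],P[...,2]
    q=(abs(x-.46)<.05)&(abs(y-.007)<.05)
    for lo in np.arange(.118,.19,.006):
        p=P[q&(z>lo)&(z<=lo+.006)]; 
        f=c["frame"][q&(z>lo)&(z<=lo+.006)]
        if len(p): print(n,lo.round(3),len(p),p.mean(0).round(3),p.min(0)[:2].round(3),p.max(0)[:2].round(3),f.mean(0).round())
E
```

```text
scene 0.118 117 [0.472 0.019 0.121] [ 0.448 -0.014] [0.489 0.057] [105.  95.  91.]
scene 0.124 44 [0.47  0.017 0.128] [ 0.447 -0.007] [0.483 0.056] [112.  64.  49.]
scene 0.13 56 [0.465 0.019 0.131] [ 0.449 -0.004] [0.482 0.057] [122.  63.  40.]
scene 0.154 5 [0.469 0.006 0.157] [ 0.465 -0.002] [0.473 0.015] [65. 53. 45.]
scene 0.16 18 [0.472 0.007 0.162] [ 0.458 -0.004] [0.477 0.016] [67. 59. 53.]
scene 0.166 22 [0.473 0.006 0.169] [ 0.462 -0.004] [0.478 0.016] [73. 67. 60.]
scene 0.172 23 [0.472 0.007 0.175] [ 0.451 -0.004] [0.479 0.017] [72. 66. 59.]
scene 0.178 22 [0.473 0.007 0.182] [ 0.451 -0.004] [0.48  0.017] [73. 67. 60.]
scene 0.184 19 [0.472 0.007 0.187] [ 0.45  -0.004] [0.482 0.017] [72. 67. 60.]
scene 0.19 22 [0.476 0.007 0.193] [ 0.468 -0.004] [0.481 0.016] [75. 69. 63.]
side 0.118 63 [0.459 0.007 0.121] [ 0.438 -0.015] [0.483 0.055] [133. 121. 122.]
side 0.124 23 [0.457 0.001 0.126] [ 0.436 -0.012] [0.474 0.051] [132.  90.  89.]
side 0.13 44 [0.458 0.007 0.132] [ 0.446 -0.005] [0.47 0.02] [132.  69.  68.]
side 0.154 4 [ 0.461 -0.     0.159] [ 0.455 -0.003] [0.465 0.002] [87. 81. 79.]
side 0.16 14 [ 0.457 -0.001  0.163] [ 0.446 -0.005] [0.47  0.004] [103.  97.  94.]
side 0.166 14 [ 0.459 -0.001  0.169] [ 0.447 -0.004] [0.47  0.002] [97. 91. 88.]
side 0.172 14 [ 0.457 -0.001  0.175] [ 0.447 -0.003] [0.471 0.002] [103.  97.  93.]
side 0.178 16 [ 0.457 -0.001  0.181] [ 0.444 -0.004] [0.47  0.004] [112. 106. 103.]
side 0.184 14 [ 0.458 -0.001  0.187] [ 0.445 -0.005] [0.471 0.003] [99. 93. 90.]
side 0.19 16 [ 0.46  -0.001  0.192] [ 0.445 -0.005] [0.474 0.001] [97. 91. 88.]
```

The cameras put the fingertips at z ≈ 0.155, about 28 mm above the telemetry z. The horizontal position agrees. I'll descend slowly and watch the contact force.

>>> {"name": "step_arm", "arguments": {
  "targets": [
    [[0,0,-8],[0,0,0],0],
    [[0,0,-8],[0,0,0],0],
    [[0,0,-2],[0,0,0],0],
    [[0,0,0],[0,0,0],0]
  ]
}}

```text
time: 4.85
position: [0.4599, 0.0067, 0.109]
tcp_rot: [0.753, 0.658, -0.001, -0.0]
wrist_force: [-0.0, -0.9, -0.1]
gripper_width: 0.0006
gripper_force: 0.0
```

>>> {"name": "step_arm", "arguments": {
  "targets": [
    [[0,0,-2],[0,0,0],0],
    [[0,0,0],[0,0,0],0]
  ]
}}

```text
time: 5.05
position: [0.4604, 0.0069, 0.1075]
tcp_rot: [0.753, 0.658, -0.0, 0.0]
wrist_force: [-0.5, 1.0, 0.3]
gripper_width: 0.0005
gripper_force: 0.0
```

>>> {"name": "step_arm", "arguments": {
  "targets": [
    [[0,0,-2],[0,0,0],0],
    [[0,0,0],[0,0,0],0]
  ]
}}

```text
time: 5.25
position: [0.4604, 0.0069, 0.1055]
tcp_rot: [0.753, 0.658, -0.0, -0.0]
wrist_force: [0.9, -0.1, 0.2]
gripper_width: 0.0005
gripper_force: 0.0
```

>>> {"name": "step_arm", "arguments": {
  "targets": [
    [[0,0,-2],[0,0,0],0],
    [[0,0,0],[0,0,0],0]
  ]
}}

```text
time: 5.45
position: [0.4603, 0.0069, 0.1035]
tcp_rot: [0.753, 0.658, -0.0, -0.0]
wrist_force: [-0.4, -0.5, -0.3]
gripper_width: 0.0005
gripper_force: 0.0
```

>>> {"name": "step_arm", "arguments": {
  "targets": [
    [[0,0,-2],[0,0,0],0],
    [[0,0,0],[0,0,0],0]
  ]
}}

```text
time: 5.65
position: [0.4605, 0.0069, 0.1016]
tcp_rot: [0.753, 0.658, 0.0, 0.0]
wrist_force: [-1.1, 0.4, 2.1]
gripper_width: 0.0006
gripper_force: 1.1
```

>>> {"name": "step_arm", "arguments": {
  "targets": [
    [[0,0,-2],[0,0,0],0],
    [[0,0,0],[0,0,0],0]
  ]
}}

```text
time: 5.85
position: [0.4605, 0.0069, 0.0996]
tcp_rot: [0.753, 0.658, 0.0, 0.0]
wrist_force: [-1.4, 0.8, 4.0]
gripper_width: 0.0005
gripper_force: 1.7
```

>>> {"name": "step_arm", "arguments": {
  "targets": [
    [[0,0,-2],[0,0,0],0],
    [[0,0,0],[0,0,0],0]
  ]
}}

```text
time: 6.05
position: [0.4605, 0.0069, 0.0976]
tcp_rot: [0.753, 0.658, 0.0, 0.0]
wrist_force: [-1.9, 0.9, 4.3]
gripper_width: 0.0002
gripper_force: 2.3
```

>>> {"name": "step_arm", "arguments": {
  "targets": [
    [[0,0,-1.5],[0,0,0],0],
    [[0,0,0],[0,0,0],0]
  ]
}}

```text
time: 6.25
position: [0.4605, 0.0069, 0.097]
tcp_rot: [0.753, 0.658, 0.0, -0.0]
wrist_force: [-4.3, -0.1, 14.9]
gripper_width: 0.0003
gripper_force: 7.6
```

>>> {"name": "step_arm", "arguments": {
  "targets": [
    [[0,0,12],[0,0,0],0],
    [[0,0,12],[0,0,0],0],
    [[2,15,0],[0,0,0],0],
    [[2,15,0],[0,0,0],0],
    [[2,15,0],[0,0,0],0],
    [[2,10,0],[0,0,0],0],
    [[0,0,0],[0,0,0],0],
    [[0,0,-12],[0,0,0],0],
    [[0,0,-5],[0,0,0],0],
    [[0,0,0],[0,0,0],0]
  ]
}}

```text
time: 7.25
position: [0.4676, 0.0611, 0.1022]
tcp_rot: [0.753, 0.658, -0.001, -0.0]
wrist_force: [-0.6, 0.8, 1.7]
gripper_width: 0.0006
gripper_force: 0.9
```

>>> {"name": "step_arm", "arguments": {
  "targets": [
    [[0,0,-3],[0,0,0],0],
    [[0,0,-3],[0,0,0],0],
    [[0,0,-0.5],[0,0,0],0],
    [[0,0,0],[0,0,0],0]
  ]
}}

```text
time: 7.65
position: [0.468, 0.0612, 0.0971]
tcp_rot: [0.753, 0.658, -0.0, -0.0]
wrist_force: [-3.9, -2.6, 11.0]
gripper_width: 0.0006
gripper_force: 5.4
```

>>> {"name": "step_arm", "arguments": {
  "targets": [
    [[0,0,0],[0,0,0],0],
    [[0,0,12],[0,0,0],0],
    [[0,0,12],[0,0,0],0],
    [[2,18,0],[0,0,0],0],
    [[2,18,0],[0,0,0],0],
    [[2,18,0],[0,0,0],0],
    [[3,19,0],[0,0,0],0],
    [[3,18,0],[0,0,0],0],
    [[2,18,0],[0,0,0],0],
    [[0,0,0],[0,0,0],0]
  ]
}}

```text
time: 8.65
position: [0.4827, 0.1738, 0.1208]
tcp_rot: [0.751, 0.66, 0.0, -0.0]
wrist_force: [-0.6, -0.7, -1.2]
gripper_width: 0.0
gripper_force: 0.0
```

>>> {"name": "step_arm", "arguments": {
  "targets": [
    [[0,0,-12],[0,0,0],0],
    [[0,0,-5],[0,0,0],0],
    [[0,0,-3],[0,0,0],0],
    [[0,0,-3],[0,0,0],0],
    [[0,0,-0.5],[0,0,0],0],
    [[0,0,0],[0,0,0],0]
  ]
}}

```text
time: 9.25
position: [0.4817, 0.1698, 0.0972]
tcp_rot: [0.753, 0.658, -0.001, -0.0]
wrist_force: [-3.3, -1.9, 6.3]
gripper_width: 0.0007
gripper_force: 3.0
```

>>> {"name": "step_arm", "arguments": {
  "targets": [
    [[0,0,-0.5],[0,0,0],0],
    [[0,0,0],[0,0,0],0],
    [[0,0,15],[0,0,0],0],
    [[0,0,35],[0,0,0],0],
    [[0,0,40],[0,0,0],0],
    [[0,0,40],[0,0,0],1],
    [[20,-10,25],[0,0,0],1],
    [[25,-15,0],[0,0,0],1],
    [[25,-15,0],[0,0,0],1],
    [[25,-15,0],[0,0,0],1]
  ]
}}

```text
time: 10.25
position: [0.5785, 0.1151, 0.2518]
tcp_rot: [0.753, 0.658, 0.0, 0.0]
wrist_force: [-0.2, 0.1, -0.4]
gripper_width: 0.0383
gripper_force: 0.0
```

>>> {"name": "step_arm", "arguments": {
  "targets": [
    [[25,-15,0],[0,0,0],1],
    [[25,-15,0],[0,0,0],1],
    [[16,-7,0],[0,0,0],1],
    [[0,0,0],[0,0,0],1],
    [[0,0,0],[0,0,0],1]
  ]
}}

```text
time: 10.75
position: [0.643, 0.0785, 0.251]
tcp_rot: [0.753, 0.658, -0.001, -0.0]
wrist_force: [-0.0, 0.4, -0.0]
gripper_width: 0.0783
gripper_force: 0.0
```

```bash
cat > bar.py <<'E'
from h import *
from scipy.spatial.transform import Rotation as Ro
o=telemetry.get_obs(); print(o["time"],o["position"],Ro.from_quat(o["tcp_rot"]).as_matrix().round(3)[:,1],o["gripper_width"],o["wrist_force"],o["gripper_force"])
for n in ["wrist","scene","side"]:
    c=read_camera(n)
    P=np.full((400,640,3),np.nan); m=c["depth"]>0; P[m]=pts(c,m)
    V=c["frame"].max(2); x,y,z=P[...,0],P[...,1],P[...,2]
    p=P[(V<85)&(z>.175)&(z<.197)&(abs(x-.645)<.035)&(abs(y-.078)<.09)]
    if len(p)>10:
        d=np.array([.13,.9915]); a=p[:,:2]@d; b=p[:,:2]@np.array([.9915,-.13])
        u,s,v=np.linalg.svd(p[:,:2]-p[:,:2].mean(0),full_matrices=False)
        ca,cb=(a.max()+a.min())/2,(np.percentile(b,3)+np.percentile(b,97))/2
        print(n,"bar",len(p),p.mean(0).round(4),v[0].round(3),np.ptp(a),np.ptp(b),"centre",(ca*d+cb*np.array([.9915,-.13])).round(4),np.percentile(p[:,2],95))
    p=P[(abs(x-o["position"][0])<.1)&(abs(y-o["position"][1])<.05)&(z>.2)&(z<.33)]
    if n!="wrist" and len(p): print(n,"tip low",np.sort(p[:,2])[:5])
cv2.imwrite("pics/w3.png",read_camera("wrist")["frame"][:,:,::-1])
E
python3 bar.py
```

```text
10.75 [0.64295853 0.07854058 0.25097989] [ 0.991 -0.134 -0.001] 0.07832266214330726 [-0.02293945  0.39064838 -0.03213605] 0.0
wrist bar 1870 [0.6461 0.0818 0.1886] [-0.124 -0.992] 0.12897231484470909 0.013330687870473201 centre [0.6456 0.0779] 0.1906281790330263
scene bar 359 [0.6506 0.0777 0.1858] [0.125 0.992] 0.125086256136909 0.01432759348231305 centre [0.6492 0.0762] 0.1901727662302935
scene tip low [0.27963977 0.27972054 0.27992834 0.27998156 0.28006378]
side bar 83 [0.6416 0.0642 0.1891] [0.123 0.992] 0.12179814793213455 0.011883890528046726 centre [0.6432 0.0728] 0.19176609011749055
side tip low [0.28089276 0.28159844 0.28256775 0.28335793 0.28395383]
```

>>> {"name": "step_arm", "arguments": {
  "targets": [
    [[2,0,-25],[0,0,0],1],
    [[0,0,-30],[0,0,0],1],
    [[0,0,-30],[0,0,0],1],
    [[0,0,-20],[0,0,0],1],
    [[0,0,-11],[0,0,0],1],
    [[0,0,0],[0,0,0],1]
  ]
}}

```text
time: 11.55
position: [0.6443, 0.0794, 0.1345]
tcp_rot: [0.752, 0.659, -0.001, -0.001]
wrist_force: [-1.2, 0.5, -0.4]
gripper_width: 0.0918
gripper_force: 0.0
```

>>> {"name": "step_arm", "arguments": {
  "targets": [
    [[0,0,0],[0,0,0],0],
    [[0,0,0],[0,0,0],0],
    [[0,0,0],[0,0,0],0],
    [[0,0,0],[0,0,0],0],
    [[0,0,0],[0,0,0],0],
    [[0,0,0],[0,0,0],0],
    [[0,0,0],[0,0,0],0],
    [[0,0,0],[0,0,0],0],
    [[0,0,0],[0,0,0],0],
    [[0,0,0],[0,0,0],0]
  ],
  "force": 30
}}

```text
time: 12.55
position: [0.6454, 0.0789, 0.1356]
tcp_rot: [0.753, 0.658, -0.0, 0.0]
wrist_force: [-0.8, -0.3, 0.3]
gripper_width: 0.014
gripper_force: 1.1
```

>>> {"name": "step_arm", "arguments": {
  "targets": [
    [[0,0,0],[0,0,0],0],
    [[0,0,0],[0,0,0],0],
    [[0,0,0],[0,0,0],0],
    [[0,0,0],[0,0,0],0]
  ],
  "force": 50
}}

```text
time: 12.95
position: [0.6454, 0.0789, 0.1356]
tcp_rot: [0.753, 0.658, -0.0, -0.0]
wrist_force: [0.4, 0.1, -0.4]
gripper_width: 0.0127
gripper_force: 50.0
```

>>> {"name": "step_arm", "arguments": {
  "targets": [
    [[0,0,1],[0,0,0],0],
    [[0,0,1],[0,0,0],0],
    [[0,0,0],[0,0,0],0]
  ]
}}

```text
time: 13.25
position: [0.6446, 0.0789, 0.1365]
tcp_rot: [0.753, 0.658, -0.001, -0.0]
wrist_force: [0.3, 0.1, -7.9]
gripper_width: 0.0128
gripper_force: 50.0
```

>>> {"name": "step_arm", "arguments": {
  "targets": [
    [[0,0,1],[0,0,0],0],
    [[0,0,1],[0,0,0],0],
    [[0,0,1],[0,0,0],0],
    [[0,0,0],[0,0,0],0]
  ]
}}

```text
time: 13.65
position: [0.6449, 0.0785, 0.1405]
tcp_rot: [0.753, 0.658, -0.001, -0.0]
wrist_force: [-0.7, -1.6, -9.5]
gripper_width: 0.0125
gripper_force: 50.0
```

>>> {"name": "step_arm", "arguments": {
  "targets": [
    [[0,0,1],[0,0,0],0],
    [[0,0,1],[0,0,0],0],
    [[0,0,1],[0,0,0],0],
    [[0,0,1],[0,0,0],0],
    [[0,0,0],[0,0,0],0]
  ]
}}

```text
time: 14.15
position: [0.6469, 0.0787, 0.1467]
tcp_rot: [0.753, 0.658, 0.002, 0.001]
wrist_force: [-2.3, -2.5, 2.6]
gripper_width: 0.0127
gripper_force: 50.0
```

>>> {"name": "step_arm", "arguments": {
  "targets": [
    [[0,0,2],[0,0,0],0],
    [[0,0,2],[0,0,0],0],
    [[0,0,2],[0,0,0],0],
    [[0,0,2],[0,0,0],0],
    [[0,0,3],[0,0,0],0],
    [[0,0,3],[0,0,0],0],
    [[0,0,3],[0,0,0],0],
    [[0,0,3],[0,0,0],0],
    [[0,0,2],[0,0,0],0],
    [[0,0,0],[0,0,0],0]
  ]
}}

```text
time: 15.15
position: [0.6457, 0.0789, 0.1671]
tcp_rot: [0.753, 0.658, 0.0, 0.0]
wrist_force: [-0.3, -0.1, -4.5]
gripper_width: 0.0125
gripper_force: 50.0
```

```bash
python3 - <<'E'
from h import *
o=telemetry.get_obs(); print(o["time"],o["position"],o["wrist_force"],o["torque"],o["gripper_force"])
out=[]
for n in ["scene","side"]:
    c=read_camera(n); out.append(cv2.resize(c["frame"][120:320,220:460,::-1],(400,333)))
    for d in masks_of(n,"lid")[:1]:
        p=pts(c,d["region"]); p=p[(p[:,2]>.155)&(p[:,2]<.185)&(abs(p[:,0]-.645)<.13)&(abs(p[:,1]-.078)<.13)]
        for _ in range(3):
            A=np.c_[p[:,:2]-[.645,.078],np.ones(len(p))]; k=np.linalg.lstsq(A,p[:,2],rcond=None)[0]
            p=p[abs(A@k-p[:,2])<.004]
        print(n,d["score"],len(p),"slopes",k[:2].round(3),"plate top z",k[2].round(4),cv2.minAreaRect((p[:,:2]*1000).astype(np.float32)))
cv2.imwrite("pics/f.png",np.hstack(out))
E
```

```text
15.15 [0.64565947 0.07887565 0.16705891] [-0.2981307  -0.10522804 -4.50340042] [-0.032748    0.077884   -0.01937713] 49.99686598777771
scene 0.92 5940 slopes [-0.002  0.002] plate top z 0.1693 ((647.9843139648438, 75.64138793945312), (215.43663024902344, 228.4729461669922), 82.6378173828125)
side 0.87 2571 slopes [-0.001  0.006] plate top z 0.17 ((643.0770874023438, 75.19170379638672), (217.13946533203125, 225.95423889160156), 82.0083236694336)
```

View pics/f.png

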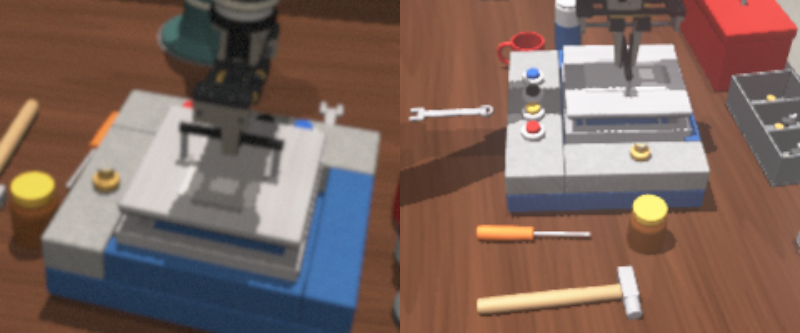

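The lid is held level with its plate about 31.5 mm above the seat, centred over the opening. The bystanders in view look undisturbed.

>>> {"name": "step_arm", "arguments": {
  "targets": [
    [[0,0,0],[0,0,0],0],
    [[0,0,0],[0,0,0],0],
    [[0,0,0],[0,0,0],0],
    [[0,0,0],[0,0,0],0],
    [[0,0,0],[0,0,0],0]
  ]
}}

```text
time: 15.85
position: [0.6454, 0.0789, 0.1666]
tcp_rot: [0.753, 0.658, -0.0, 0.0]
wrist_force: [0.0, -0.1, -3.9]
gripper_width: 0.013
gripper_force: 50.0
```

```bash
python3 -c "
from station import *
print(telemetry.get_obs()['position'],hand_in())"
```

```text
the job is handed in; nothing more can be done
[0.64541965 0.0788676  0.16661016] None
```

I pressed red, yellow and blue fully in that order without touching black, pulled the lid free of its seal, and handed in holding it level and steady, about 31 mm above its seat and straight over the opening; `hand_in()` returned no verdict.

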